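# Roll a postal tube into the labelling cradle

### The arm

A 6-joint arm with a two-finger parallel gripper is mounted at the origin on the work surface. World frame = base frame: x ahead of the robot, y to its left, z up, the work surface at z = 0. Lengths are in m, angles in rad, forces in N, time in s.
With the tool pointing down it reaches from about 0.4 to 0.825 m from the base axis. Payload 7 kg.
Tool frame: the origin (TCP) lies on the centre line of the jaws, within the pads' length; the fingertips stand 14 mm ahead of it and the grasp point (between the pads) lies 5 mm behind it; z points along the fingers, x is the direction in which the jaws open and shut, and the axes are right-handed (so a half turn about z gives the same grasp; the last joint's range is limited). The gripper opens to 85 mm and grips with 20 to 120 N. Pads are 22 mm wide; open, the fingers measure 114 mm over their backs; the gripper's body (76 mm by 85 mm) begins 54 mm behind the grasp point. The pads swing forward as they close: fully open they stand 13 mm farther back than shut.
Start: joints at [1.427, 0.359, 0.012, 0, -1.224, -0.288], TCP at [0.282, 0.613, 0.245] pointing down, gripper open.
Joint ranges: [-3.07, 3.07], [-1.43, 2.12], [-1.02, 1.25], [-3.03, 1.67], [-3.05, -0], [-3.03, 3.03]. Speed limits (rad/s): [2.39, 2.39, 3.01, 3.14, 3.14, 3.14].

### API

Orientations are given as a unit quaternion [x, y, z, w].
In Python, from cell import get_state, optics, close_job, boxes_of, masks_of gives the robot as it stands. The module is installed in compiled form; this text tells all that it offers.
- The arm moves only by the tool step_arm, never from a script. Its argument "series" is a list of rows, each an object of numbers: "rx", "ry", "rz": the turn, a rotation vector about the tool's x, y, z in units of 4 degrees (1.0 is 4 degrees); "x", "y", "z": the shift along the tool's x, y, z in units of 40 mm (1.0 is 40 mm); "fingers": the opening, from 0 (shut) to 1 (fully open). In form: [{"rx": .., "ry": .., "rz": .., "x": .., "y": .., "z": .., "fingers": ..}, ...]. A call has 1 to 8 rows; each row shifts and turns the pose as measured when the row begins, along the tool's axes as they then stand; what a row does not reach is not made up. A row lasts 1/10 s, in which the tool goes at most 50 mm and 8.59 degrees, less where a joint would pass 70% of its speed; a pose out of reach is approached as far as the arm can. A call with a number of a shift or a turn outside -1 to 1 is refused whole. A call with a gripper value outside its range is refused whole. The fingers move at their own pace and stop on an object; "force" is the grip in N (left out, the last holds). Time passes only in rows, so rows that do not move let the fingers close. It gives the time, the measured TCP pose, the force and the opening at its end, in the units of the state.
- get_state(): the state, without advancing time (a new reading comes with each control period).
- optics.snapshot(name): name is "scene" or "top" or "wrist"; returns the picture (420x560x3 uint8, red, green, blue); there is no depth.
- optics.camera_model(name): a dict with "camera_matrix" (3x3 intrinsics, pixels), "cam_to_world" (4x4, takes a point from camera to world coordinates). Camera axes: x right, y down, z forward; pixel columns grow to the right and rows downward; lengths in m; the calibration is good to about 2 mm. A picture is of the moment at which its call begins: read the wrist's pose just before it. camera_model takes no time and is no camera call; for the wrist camera it gives the pose at the moment of the call.
- close_job(): hands the job in, once; it reports no verdict.
Trained networks look in the newest picture that a camera, given by its name, has taken for a name from the list of things; names that differ only in an ending like _2 or _b are one class to them, and where a whole thing is asked for, a point or a joint stands for the part that bears it (a point fixed in the world has none). Each returns a list of dicts, best first, with "p" (0 to 1); they miss things now and then, are a little off and sometimes report something else, mostly with a low value. They report only what shows in the picture. A call takes as long as a camera call. They do not tell look-alikes from the thing itself.
- boxes_of(camera, target): "pixel" ([row, column] in pixels, amid what is visible of it).
- masks_of(camera, target): "pixels" (420x560 bool, what is visible of it) and "pixel" ([row, column] in pixels, amid what is visible of it).
The state is a dict: "t": time; "q": joint angles; "qvel": joint speeds; "effort": joint torques, N m; "eef_pos": TCP position; "tool_rot": TCP orientation; "force": force on the tool from outside, world axes, zero at the start; "ft_torque": the same for the moment, N m; "finger_gap": opening from 0.0 (shut) to 1.0 (fully open).
Only numpy, scipy, OpenCV 4.12 (cv2) and the standard library are available. Lean on these libraries where they do the work, as an engineer would, in place of code of your own. Each camera call takes 0.05 s, during which the arm holds its last target. There are 200 camera calls.

### The job

On the packing bench, push the loose cardboard postal tube by its side so that it rolls along the bench, up the low ramp and down into the V of the dark wooden cradle. Then push on the tube's free end to slide it along the V until its other end is against the cradle's upright end stop. The tube is only pushed and rolled, never picked up, lifted, tipped or flicked; leave the jar, tape roll, candle and small carton where they are, and finish with the tube lying still and let go.

Things in the scene. Friction and masses are not known exactly. Their poses are not given: they have to be found in the camera images.
- tube: Cardboard postal tube, white end caps and bands: plain cylinder, 60 mm diameter, 200 mm long, 150 to 310 g, lying on the bench before the cradle's ramp. Origin at its centre; own y axis along its length (x, z turn as it rolls). It may roll on by itself after a push. Starts within 0.15 rad of the cradle's y, centre 150 to 185 mm to -x and 35 to 70 mm to -y of the cradle's origin.
- cradle: Dark wooden V cradle, fixed. Origin on the bench under the V's bottom line; y along the V towards the end stop, x across it, away from the robot. V flanks at 35 degrees: the far one 30 mm high at x = 50 mm, with a back board 36 mm high to x = 62; the near one 10 mm high. V runs from y = -120 mm (open end) to the stop at +100. A seated tube's axis is at x = 0, 32 mm above the bench.
- ramp_crest (a point): Top edge of the cradle's ramp, where the near flank of the V begins: 10 mm above the bench, at cradle x = -21 mm, y = 0, the cradle's axes. The ramp rises to it from the bench at cradle x = -95 mm (8 degrees) and is as long in y as the V. A tube that has passed over this edge drops into the V.
- stop_face (a point): Point on the inner face of the cradle's end stop: a pale plywood plate standing across the V, 45 mm high, 12 mm thick, cradle x = -28 to +61 mm. The point is at cradle x = 0, y = +100 mm, 32 mm above the bench; axes as the cradle's. When home, the tube's end touches here, its centre at cradle y = 0, its free end at y = -100 mm.
- jar: Bystander: amber glass jar, 64 mm diameter, 95 mm high, upright, to the left of the work. Origin at the centre of its underside.
- tape: Bystander: roll of clear tape, 90 mm outside diameter, 48 mm high, lying flat, to the right of the work. Origin at the centre of its underside.
- candle: Bystander: white pillar candle, 60 mm diameter, 60 mm high, upright, to the right of the work. Origin at the centre of its underside.
- carton: Bystander: small closed cardboard carton, 70 x 110 x 60 mm high, to the left of the work. Origin at the centre of its underside.
There are look-alikes about, which are no part of the job. What is shaped like the tube but red or turquoise is not meant.

How it is judged:
On the way, in this order (a step that is already met when the one before it is completed fails the run):
1. the tube has rolled (turned about its own length by at least 1.2 rad) with its weight low, on the bench or ramp (angle between tube's own z axis and vertical above 1.2 rad and height (world z) of tube below 0.046 m), for 0.05 s.
2. the tube lies in the V: axis within 5 mm of the V line, centre under 36 mm high, within 0.05 rad of the V (x of tube in the frame of cradle between -0.005 and 0.005 m and z of tube in the frame of cradle below 0.036 m and angle between the y axis of tube and the y axis of cradle, either way round below 0.05 rad), for 0.2 s.
At the end, for the whole second after the job is handed in: The tube lies still in the V (axis within 5 mm of the V line, centre under 36 mm above the bench, within 0.05 rad of the V's direction) with its end within 5 mm of the end stop (all of step 2 and y of tube in the frame of stop_face between -0.105 and -0.095 m and linear speed of tube below 0.01 m/s); the robot touches nothing.
It fails at once if the tube is lifted: its centre is over 54 mm above the bench, or over 42 mm before the ramp (height (world z) of tube above 0.054 m or (height (world z) of tube above 0.042 m and x of tube in the frame of cradle below -0.11 m)).
It fails at once if the tube is tipped endwise by more than 0.3 rad (angle between tube's own y axis and vertical below 1.27 rad or angle between tube's own y axis and vertical above 1.87 rad).
It fails at once if the tube is flicked or thrown: faster than 0.6 m/s (linear speed of tube above 0.6 m/s).
It fails at once if a bystander is moved by more than 15 mm (distance of any of jar, tape, candle, carton from where it was at the start of the episode above 0.015 m).
It also fails if it takes over 51 s, if anything falls off the work surface, if the arm or the gripper's body presses on something with over 40 N, if the wrist force passes 120 N, or if a joint passes its speed limit or range.

## Working session

There is one attempt and no reset: what is moved stays moved. The work goes in short steps, Python scripts to look and compute and a tool call to move; the robot and the scene stay as the last step left them, time stands still between calls to the robot, and variables do not carry over. Pictures are saved under pics/ and viewed, about 8 in all and at most 12, crops included, and the job is handed in when it is done.

Besides the shell and the picture viewer there is one more tool, called after "Emit:" as name(argument=value, ...), one argument or row to a line, values as JSON. step_arm: Moves the arm, as the interface text tells. Shifts and turns lie within -1 to 1; 1 stands for 40 mm of shift or 4 degrees of turn. Its arguments: {"type":"object","properties":{"series":{"type":"array","items":{"type":"object","properties":{"rx":{"type":"number","minimum":-1,"maximum":1},"ry":{"type":"number","minimum":-1,"maximum":1},"rz":{"type":"number","minimum":-1,"maximum":1},"x":{"type":"number","minimum":-1,"maximum":1},"y":{"type":"number","minimum":-1,"maximum":1},"z":{"type":"number","minimum":-1,"maximum":1},"fingers":{"type":"number"}}}},"force":{"type":"number"}},"required":["series"]}

```bash
mkdir -p pics
cat > h.py <<'E'
import numpy as np, cv2
from cell import get_state, optics, close_job, boxes_of, masks_of
from scipy.spatial.transform import Rotation as R
def snap(c,name):
    im=optics.snapshot(c); cv2.imwrite(f'pics/{name}.png',im[:,:,::-1]); return im
def ray(c,rc,z):
    m=optics.camera_model(c);K=np.array(m['camera_matrix']);T=np.array(m['cam_to_world'])
    d=T[:3,:3]@np.linalg.solve(K,[rc[1],rc[0],1]);o=T[:3,3]
    return o+d*(z-o[2])/d[2]
def proj(c,p):
    m=optics.camera_model(c);K=np.array(m['camera_matrix']);T=np.array(m['cam_to_world'])
    q=K@(T[:3,:3].T@(np.array(p)-T[:3,3]));return q[1]/q[2],q[0]/q[2]
E
python3 - <<'E'
from h import *
a=snap('scene','s0');b=snap('top','t0')
for c in('scene','top'):print(c,np.array(optics.camera_model(c)['cam_to_world']).round(3).tolist())
for n in['tube','cradle','jar','tape','candle','carton']:
    for r in boxes_of('top',n)[:4]:print(n,r['p'],np.round(r['pixel']),ray('top',r['pixel'],.03).round(3))
s=get_state();print(s['t'],s['eef_pos'],R.from_quat(s['tool_rot']).as_matrix().round(3))
E
```

```text
scene [[0.14, 0.606, -0.783, 1.336], [0.99, -0.078, 0.116, -0.149], [0.01, -0.792, -0.611, 0.746], [0.0, 0.0, 0.0, 1.0]]
top [[0.02, -0.989, 0.147, 0.265], [-1.0, -0.02, 0.005, -0.026], [-0.002, -0.147, -0.989, 1.494], [0.0, 0.0, 0.0, 1.0]]
tube 0.93 [218. 246.] [0.463 0.078 0.03 ]
tube 0.77 [286. 185.] [0.233 0.27  0.03 ]
tube 0.66 [255. 317.] [ 0.343 -0.164  0.03 ]
tube 0.65 [152. 347.] [ 0.7   -0.264  0.03 ]
cradle 0.86 [171. 243.] [0.628 0.09  0.03 ]
cradle 0.24 [207. 152.] [0.494 0.397 0.03 ]
jar 0.95 [205. 150.] [0.503 0.405 0.03 ]
tape 0.68 [210. 397.] [ 0.502 -0.435  0.03 ]
candle 0.8 [165. 399.] [ 0.659 -0.444  0.03 ]
carton 0.88 [167. 156.] [0.633 0.391 0.03 ]
0.4 [0.28245162 0.6129603  0.24514361] [[-0.419 -0.908 -0.   ]
 [-0.908  0.419 -0.   ]
 [ 0.    -0.    -1.   ]]
```

View pics/t0.png

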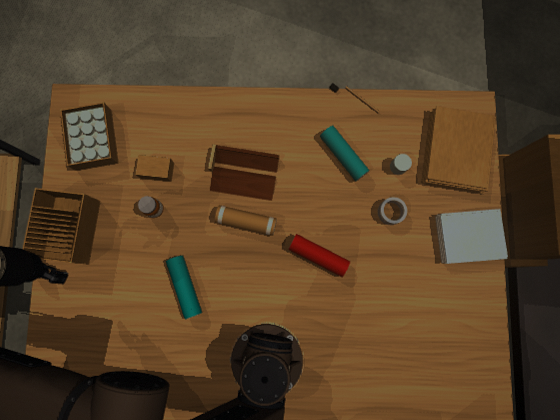

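View pics/s0.png

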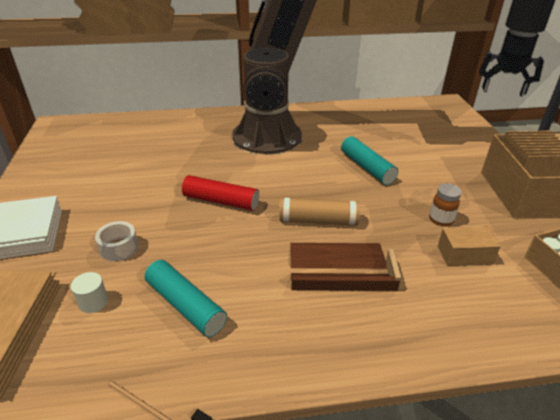

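Top view: the cardboard tube with white caps is at (220,246). Look-alikes are turquoise at (285,185) and (153,345), and red at (255,320); I choose the cardboard one. The cradle is at (172,243) with its pale stop at the left (col 210). A close crop will check this.

Run:
```python
from h import *
im=optics.snapshot('top')
cr=cv2.resize(im[135:265,185:325],None,fx=5,fy=5,interpolation=cv2.INTER_CUBIC)
cr=np.clip(cr.astype(float)*1.5,0,255).astype(np.uint8)
for n in('tube','cradle'):
    for r in masks_of('top',n)[:1]:
        m=r['pixels'].astype(np.uint8);rect=cv2.minAreaRect(np.argwhere(m)[:,::-1].astype(np.float32))
        bp=cv2.boxPoints(rect);print(n,r['p'],r['pixel'],[ray('top',(v,u),.03)[:2].round(3).tolist() for u,v in bp])
        cv2.polylines(cr,[((bp-[185,135])*5).astype(int)],True,(0,255,0),1)
cv2.imwrite('pics/t1.png',cr[:,:,::-1])
```

```text
tube 0.94 [290.6, 187.7] [[0.313, 0.341], [0.334, 0.282], [0.148, 0.21], [0.128, 0.268]]
cradle 0.95 [172.3, 241.3] [[0.558, 0.22], [0.721, 0.201], [0.686, -0.031], [0.524, -0.008]]
```

View pics/t1.png

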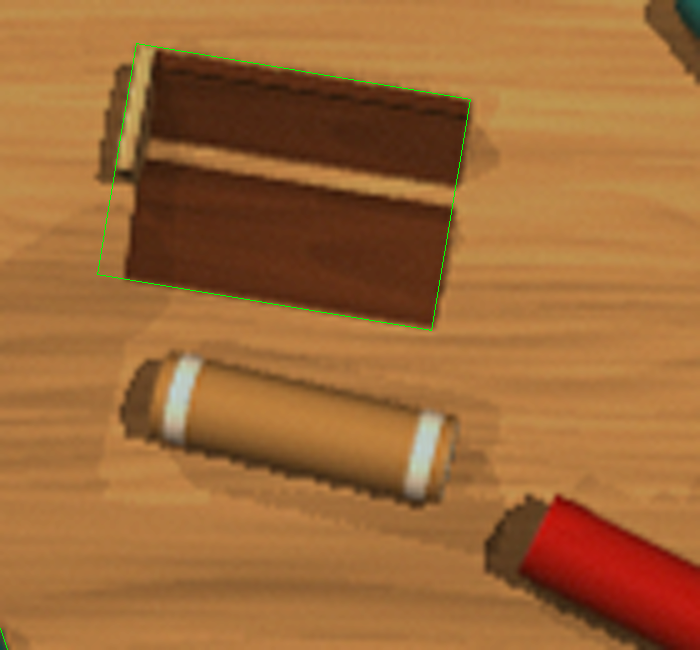

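Run:
```python
from h import *
from scipy.optimize import least_squares
px=lambda u,v:(135+v/5-.4,185+u/5-.4)
obs=[((455,197),(0,-.12,0)),((149,151),(0,.1,0)),((432,328),(-.095,-.12,0)),((125,278),(-.095,.1,0)),((470,100),(.062,-.12,.036))]
pts=np.array([ray('top',px(*o),m[2])[:2] for o,m in obs]);M=np.array([m[:2] for _,m in obs])
f=lambda p:np.r_[p[0]+M[:,0]*np.cos(p[2])-M[:,1]*np.sin(p[2])-pts[:,0],p[1]+M[:,0]*np.sin(p[2])+M[:,1]*np.cos(p[2])-pts[:,1]]
r=least_squares(f,[.6,.1,0]);c=r.x;print('cradle',c.round(4),(r.fun*1e3).round(1))
a=ray('top',px(158,395),.03)[:2];b=ray('top',px(450,460),.03)[:2]
t=(a+b)/2;d=a-b;yaw=np.arctan2(-d[0],d[1]);print('tube',t,np.linalg.norm(d),yaw)
Rm=np.array([[np.cos(c[2]),-np.sin(c[2])],[np.sin(c[2]),np.cos(c[2])]])
print('tube in cradle',Rm.T@(t-c[:2]),yaw-c[2])
for x in(-.06,-.08):print(x,t+Rm@[x,0])
m=[x for x in masks_of('top','tube') if x['pixels'][216:224,240:250].any()]
if m:
    p=np.argwhere(m[0]['pixels'])[:,::-1].astype(np.float32);q=cv2.minAreaRect(p);print(q,ray('top',q[0][::-1],.03))
```

```text
cradle [ 0.642   0.0973 -0.1412] [-0.4  1.7 -1.2 -1.3  1.2 -1.   1.5 -1.7  1.8 -0.6]
tube [0.45702605 0.07823716] 0.20237033499857848 -0.20031907143706054
tube in cradle [-0.18046233 -0.0448607 ] -0.05914191192706633
-0.06 [0.39762299 0.08667968]
-0.08 [0.37782197 0.08949385]
((244.75735473632812, 220.03115844726562), (61.03898239135742, 19.29656410217285), 13.240520477294922) [0.45716957 0.08017961 0.03      ]
```

Emit:
step_arm(
  series=[
    {"rz": -0.84},
    {"rz": -0.84},
    {"rz": -0.84},
    {"rz": -0.84},
    {"rz": -0.84},
    {"x": 0.9, "y": -0.345},
    {"x": 0.9, "y": -0.345},
    {"x": 0.9, "y": -0.345},
  ],
)

```text
schema error: expected keys rx, ry, rz, x, y, z, fingers
```

Emit:
step_arm(
  series=[
    {"x": 0.9, "y": -0.345},
    {"x": 0.9, "y": -0.345},
    {"x": 0.9, "y": -0.345},
    {"x": 0.9, "y": -0.345},
    {"x": 0.9, "y": -0.345},
    {"x": 0.9, "y": -0.345},
    {"x": 0.9, "y": -0.345},
    {"x": 0.9, "y": -0.345},
  ],
)

```text
schema error: expected keys rx, ry, rz, x, y, z, fingers
```

```bash
cat >> h.py <<'E'
C=np.array([.642,.0973]);A=-.1412;X=np.array([np.cos(A),np.sin(A)]);Y=np.array([-np.sin(A),np.cos(A)])
def cr(p):d=np.array(p)[:2]-C;return np.array([d@X,d@Y])
def st():
    s=get_state();m=R.from_quat(s['tool_rot']).as_matrix();p=s['eef_pos']
    print('t',round(s['t'],2),'pos',np.round(p,4),'cradle',cr(p).round(4),'toolx yaw vs -Y(deg)',round(float(np.degrees(np.arctan2(m[:2,0]@X,-m[:2,0]@Y))),2),'z',m[:,2].round(3),'F',np.round(s['force'],1),'gap',s['finger_gap'])
E
python3 -c "
from h import *
st()"
```

```text
t 0.6 pos [0.2825 0.613  0.2453] cradle [-0.4285  0.46  ] toolx yaw vs -Y(deg) -16.65 z [-0.  0. -1.] F [-0.  -0.1 -0.5] gap 1.0005594418841872
```

All keys are required in each row.

Emit:
step_arm(
  series=[
    {"rx": 0, "ry": 0, "rz": -0.84, "x": 0, "y": 0, "z": 0, "fingers": 1},
    {"rx": 0, "ry": 0, "rz": -0.84, "x": 0, "y": 0, "z": 0, "fingers": 1},
    {"rx": 0, "ry": 0, "rz": -0.84, "x": 0, "y": 0, "z": 0, "fingers": 1},
    {"rx": 0, "ry": 0, "rz": -0.84, "x": 0, "y": 0, "z": 0, "fingers": 1},
    {"rx": 0, "ry": 0, "rz": -0.84, "x": 0, "y": 0, "z": 0, "fingers": 1},
    {"rx": 0, "ry": 0, "rz": 0, "x": 0.9, "y": -0.34, "z": 0, "fingers": 1},
    {"rx": 0, "ry": 0, "rz": 0, "x": 0.9, "y": -0.34, "z": 0, "fingers": 1},
    {"rx": 0, "ry": 0, "rz": 0, "x": 0.9, "y": -0.34, "z": 0, "fingers": 1},
  ],
)

```text
t: 1.4
eef_pos: [0.3088, 0.5013, 0.2432]
tool_rot: [-0.663, 0.749, -0.001, -0.0]
force: [0.5, -1.3, 0.7]
finger_gap: 0.998
```

Emit:
step_arm(
  series=[
    {"rx": 0, "ry": 0, "rz": 0, "x": 0.9, "y": -0.34, "z": 0, "fingers": 1},
    {"rx": 0, "ry": 0, "rz": 0, "x": 0.9, "y": -0.34, "z": 0, "fingers": 1},
    {"rx": 0, "ry": 0, "rz": 0, "x": 0.9, "y": -0.34, "z": 0, "fingers": 1},
    {"rx": 0, "ry": 0, "rz": 0, "x": 0.9, "y": -0.34, "z": 0, "fingers": 1},
    {"rx": 0, "ry": 0, "rz": 0, "x": 0.9, "y": -0.34, "z": 0, "fingers": 1},
    {"rx": 0, "ry": 0, "rz": 0, "x": 0.9, "y": -0.34, "z": 0, "fingers": 1},
    {"rx": 0, "ry": 0, "rz": 0, "x": 0.9, "y": -0.34, "z": 0, "fingers": 1},
    {"rx": 0, "ry": 0, "rz": 0, "x": 0.9, "y": -0.34, "z": 0, "fingers": 1},
  ],
)

```text
t: 2.2
eef_pos: [0.3828, 0.19, 0.245]
tool_rot: [-0.664, 0.748, 0.0, 0.002]
force: [1.6, 0.8, -0.2]
finger_gap: 1.0
```

```bash
python3 -c "
from h import *
st()"
```

```text
t 2.2 pos [0.3828 0.19   0.245 ] cradle [-0.2696  0.0553] toolx yaw vs -Y(deg) 1.25 z [ 0.003  0.003 -1.   ] F [ 1.6  0.8 -0.2] gap 0.9995703037023789
```

Emit:
step_arm(
  series=[
    {"rx": 0, "ry": 0, "rz": 0.31, "x": 0.63, "y": -0.1, "z": 0, "fingers": 1},
    {"rx": 0, "ry": 0, "rz": 0, "x": 0.63, "y": -0.15, "z": 0, "fingers": 1},
    {"rx": 0, "ry": 0, "rz": 0, "x": 0.63, "y": -0.15, "z": 0, "fingers": 1},
    {"rx": 0, "ry": 0, "rz": 0, "x": 0.6, "y": -0.15, "z": 0.3, "fingers": 1},
    {"rx": 0, "ry": 0, "rz": 0, "x": 0, "y": -0.15, "z": 0.9, "fingers": 1},
    {"rx": 0, "ry": 0, "rz": 0, "x": 0, "y": 0, "z": 0.9, "fingers": 1},
    {"rx": 0, "ry": 0, "rz": 0, "x": 0, "y": 0, "z": 0.9, "fingers": 1},
    {"rx": 0, "ry": 0, "rz": 0, "x": 0, "y": 0, "z": 0, "fingers": 1},
  ],
)

```text
t: 3.0
eef_pos: [0.3999, 0.0799, 0.126]
tool_rot: [-0.653, 0.757, -0.0, 0.009]
force: [0.0, 0.4, 0.2]
finger_gap: 0.998
```

Run:
```python
from h import *
st()
im=snap('scene','s1')
w=snap('wrist','w1')
cv2.imwrite('pics/c1.png',np.hstack([cv2.resize(im[80:290,180:460],(560,420)),w])[:,:,::-1][:,:,:] if 0 else cv2.resize(np.hstack([cv2.resize(im[80:290,180:460],(560,420)),w]),(800,300))[:,:,::-1])
```

```text
t 3.0 pos [0.3999 0.0799 0.126 ] cradle [-0.2373 -0.0513] toolx yaw vs -Y(deg) -0.38 z [ 0.014  0.011 -1.   ] F [0.  0.4 0.2] gap 0.9982646531724034
```

View pics/c1.png

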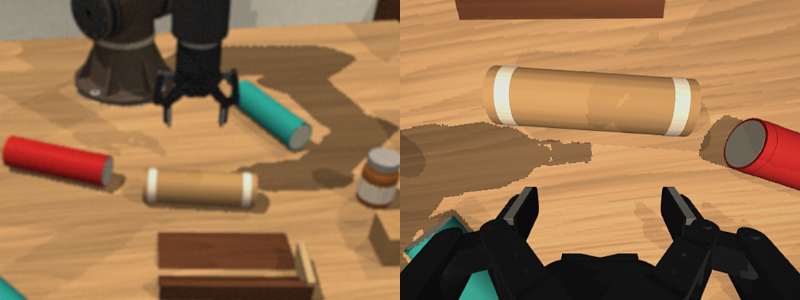

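The close view shows the white-banded tube squarely ahead of the open fingers, with the red one off to the right. I'll lower the arm behind the tube and push.

Emit:
step_arm(
  series=[
    {"rx": 0, "ry": 0, "rz": 0.08, "x": 0, "y": 0, "z": 0.8, "fingers": 1},
    {"rx": 0, "ry": 0, "rz": 0, "x": 0, "y": 0, "z": 0.8, "fingers": 1},
    {"rx": 0, "ry": 0, "rz": 0, "x": 0, "y": 0, "z": 0.6, "fingers": 1},
    {"rx": 0, "ry": 0, "rz": 0, "x": 0, "y": 0, "z": 0, "fingers": 1},
    {"rx": 0, "ry": 0, "rz": 0, "x": 0, "y": 0, "z": 0, "fingers": 1},
  ],
)

```text
t: 3.6
eef_pos: [0.4133, 0.0898, 0.0507]
tool_rot: [-0.653, 0.757, -0.003, 0.022]
force: [0.3, -0.5, -0.1]
finger_gap: 0.998
```

Run:
```python
from h import *
st()
w=snap('wrist','w2')
```

```text
t 3.6 pos [0.4133 0.0898 0.0507] cradle [-0.2254 -0.0396] toolx yaw vs -Y(deg) -0.31 z [ 0.036  0.024 -0.999] F [ 0.3 -0.5 -0.1] gap 0.9975757066841499
```

Emit:
step_arm(
  series=[
    {"rx": 0, "ry": 0, "rz": 0.08, "x": 0.1, "y": 0, "z": 0.4, "fingers": 1},
    {"rx": 0, "ry": 0, "rz": 0, "x": 0.1, "y": 0, "z": 0.3, "fingers": 1},
    {"rx": 0, "ry": 0, "rz": 0, "x": 0, "y": 0, "z": 0, "fingers": 1},
  ],
)

```text
t: 3.95
eef_pos: [0.4172, 0.0858, 0.028]
tool_rot: [-0.651, 0.758, -0.003, 0.028]
force: [-0.9, 0.7, -0.2]
finger_gap: 1.001
```

Run:
```python
from h import *
st();print(get_state()['q'])
w=snap('wrist','w3')
```

```text
t 3.95 pos [0.4172 0.0858 0.028 ] cradle [-0.2209 -0.043 ] toolx yaw vs -Y(deg) -0.53 z [ 0.046  0.031 -0.998] F [-0.9  0.7 -0.2] gap 1.0009043235201498
[ 0.67374538  0.21073518 -0.83528041  0.00922002 -0.46929279  0.73763331]
```

View pics/w3.png

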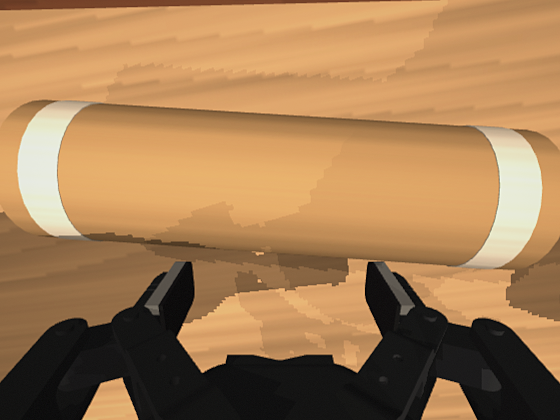

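The fingers stand just behind the tube, centred on it (bands at cols 55 and 505). I'll push gently now and straighten the small tilt on the way.

Emit:
step_arm(
  series=[
    {"rx": -0.1, "ry": 0.1, "rz": 0.05, "x": 0, "y": -0.25, "z": 0, "fingers": 1},
    {"rx": -0.1, "ry": 0.1, "rz": 0.05, "x": 0, "y": -0.25, "z": 0, "fingers": 1},
    {"rx": -0.1, "ry": 0.1, "rz": 0, "x": 0, "y": -0.25, "z": 0, "fingers": 1},
    {"rx": -0.1, "ry": 0.1, "rz": 0, "x": 0, "y": -0.25, "z": 0, "fingers": 1},
    {"rx": 0, "ry": 0, "rz": 0, "x": 0, "y": -0.25, "z": 0, "fingers": 1},
  ],
)

```text
t: 4.5
eef_pos: [0.4724, 0.0808, 0.0373]
tool_rot: [-0.65, 0.76, -0.002, 0.012]
force: [0.5, -0.3, -1.0]
finger_gap: 1.001
```

Run:
```python
from h import *
st()
w=snap('wrist','w4')
```

```text
t 4.5 pos [0.4724 0.0808 0.0373] cradle [-0.1656 -0.0402] toolx yaw vs -Y(deg) -0.85 z [ 0.022  0.013 -1.   ] F [ 0.5 -0.3 -1. ] gap 1.0010822869218352
```

View pics/w4.png

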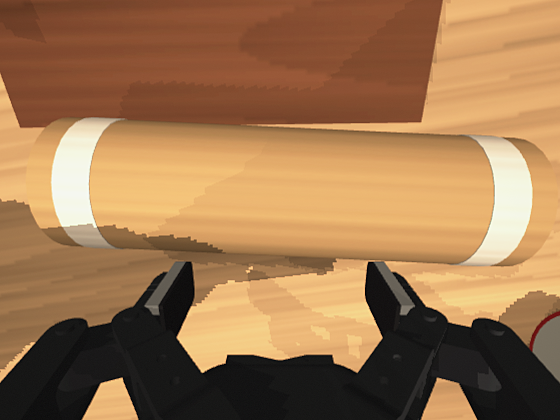

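Pushing works: the tube is nearly parallel to the ramp's foot (row 125) and just in front of it. I'll carry on, slightly lower.

Emit:
step_arm(
  series=[
    {"rx": -0.1, "ry": 0.1, "rz": -0.1, "x": 0, "y": -0.25, "z": 0.1, "fingers": 1},
    {"rx": -0.1, "ry": 0.1, "rz": -0.1, "x": 0, "y": -0.25, "z": 0.1, "fingers": 1},
    {"rx": 0, "ry": 0, "rz": 0, "x": 0, "y": -0.25, "z": 0, "fingers": 1},
    {"rx": 0, "ry": 0, "rz": 0, "x": 0, "y": -0.25, "z": 0, "fingers": 1},
    {"rx": 0, "ry": 0, "rz": 0, "x": 0, "y": -0.2, "z": 0, "fingers": 1},
  ],
)

```text
t: 5.05
eef_pos: [0.5242, 0.0733, 0.0311]
tool_rot: [-0.655, 0.756, -0.002, 0.003]
force: [-1.0, 0.5, -0.0]
finger_gap: 1.004
```

Run:
```python
from h import *
st()
w=snap('wrist','w5')
```

```text
t 5.05 pos [0.5242 0.0733 0.0311] cradle [-0.1133 -0.0403] toolx yaw vs -Y(deg) -0.1 z [ 0.007  0.002 -1.   ] F [-1.   0.5 -0. ] gap 1.0035852069654796
```

View pics/w5.png

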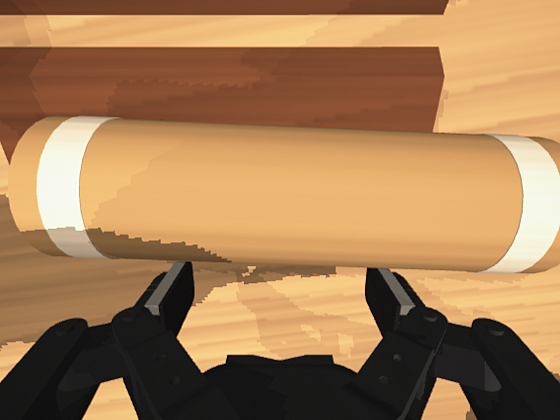

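The tube is on the ramp, nearly parallel to the crest edge (row 48). I'll push slowly over the crest.

Emit:
step_arm(
  series=[
    {"rx": 0, "ry": 0, "rz": 0, "x": 0, "y": -0.22, "z": 0, "fingers": 1},
    {"rx": 0, "ry": 0, "rz": 0, "x": 0, "y": -0.22, "z": 0, "fingers": 1},
    {"rx": 0, "ry": 0, "rz": 0, "x": 0, "y": -0.22, "z": 0, "fingers": 1},
    {"rx": 0, "ry": 0, "rz": 0, "x": 0, "y": -0.2, "z": 0, "fingers": 1},
    {"rx": 0, "ry": 0, "rz": 0, "x": 0, "y": -0.15, "z": 0, "fingers": 1},
    {"rx": 0, "ry": 0, "rz": 0, "x": 0, "y": -0.15, "z": 0, "fingers": 1},
    {"rx": 0, "ry": 0, "rz": 0, "x": 0, "y": -0.15, "z": 0, "fingers": 1},
  ],
)

```text
t: 5.8
eef_pos: [0.5806, 0.0649, 0.0314]
tool_rot: [-0.655, 0.756, -0.002, 0.003]
force: [0.2, 0.4, -0.6]
finger_gap: 1.003
```

Run:
```python
from h import *
st()
w=snap('wrist','w6')
```

```text
t 5.8 pos [0.5806 0.0649 0.0314] cradle [-0.0562 -0.0407] toolx yaw vs -Y(deg) -0.12 z [ 0.007  0.002 -1.   ] F [ 0.2  0.4 -0.6] gap 1.0026818326513223
```

View pics/w6.png

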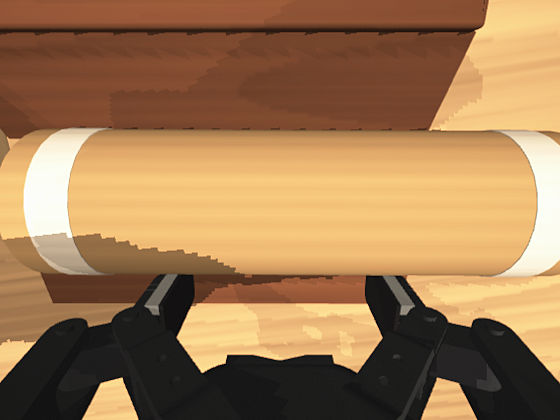

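The tube is right on the crest and parallel to it. A little more.

Emit:
step_arm(
  series=[
    {"rx": 0, "ry": 0, "rz": 0, "x": 0, "y": -0.15, "z": 0, "fingers": 1},
    {"rx": 0, "ry": 0, "rz": 0, "x": 0, "y": -0.15, "z": 0, "fingers": 1},
    {"rx": 0, "ry": 0, "rz": 0, "x": 0, "y": -0.12, "z": 0, "fingers": 1},
    {"rx": 0, "ry": 0, "rz": 0, "x": 0, "y": 0, "z": 0, "fingers": 1},
    {"rx": 0, "ry": 0, "rz": 0, "x": 0, "y": 0, "z": 0, "fingers": 1},
    {"rx": 0, "ry": 0, "rz": 0, "x": 0, "y": 0, "z": 0, "fingers": 1},
  ],
)

```text
t: 6.45
eef_pos: [0.5979, 0.0624, 0.0312]
tool_rot: [-0.655, 0.756, -0.001, 0.002]
force: [-1.0, 0.7, 1.7]
finger_gap: 0.999
```

Run:
```python
from h import *
st()
w=snap('wrist','w7')
```

```text
t 6.45 pos [0.5979 0.0624 0.0312] cradle [-0.0388 -0.0408] toolx yaw vs -Y(deg) -0.12 z [ 0.003  0.001 -1.   ] F [-1.   0.7  1.7] gap 0.9993207662337679
```

View pics/w7.png

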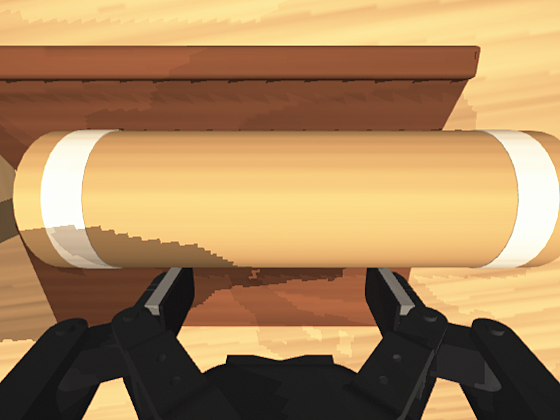

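The tube has dropped into the V, parallel to the back board. Now I'll back off, rise, shut the fingers and go round to the free end (−y).

Emit:
step_arm(
  series=[
    {"rx": 0, "ry": 0, "rz": 0, "x": 0, "y": 0.5, "z": 0, "fingers": 1},
    {"rx": 0, "ry": 0, "rz": 0, "x": 0, "y": 0.2, "z": -0.5, "fingers": 1},
    {"rx": 0, "ry": 0, "rz": 0, "x": 0, "y": 0, "z": -0.9, "fingers": 1},
    {"rx": 0, "ry": 0, "rz": 0, "x": 0, "y": 0, "z": -0.9, "fingers": 1},
    {"rx": 0, "ry": 0, "rz": 0, "x": 0.9, "y": -0.2, "z": -0.2, "fingers": 0},
    {"rx": 0, "ry": 0, "rz": 0, "x": 0.9, "y": -0.3, "z": 0, "fingers": 0},
    {"rx": 0, "ry": 0, "rz": 0, "x": 0.9, "y": -0.4, "z": 0, "fingers": 0},
    {"rx": 0, "ry": 0, "rz": 0, "x": 0.9, "y": -0.4, "z": 0, "fingers": 0},
  ],
)

```text
t: 7.3
eef_pos: [0.6043, -0.0836, 0.1377]
tool_rot: [-0.658, 0.753, -0.004, 0.005]
force: [1.2, 0.8, -0.4]
finger_gap: 0.331
```

Emit:
step_arm(
  series=[
    {"rx": 0, "ry": 0, "rz": 0, "x": 0.9, "y": -0.3, "z": 0, "fingers": 0},
    {"rx": 0, "ry": 0, "rz": 0, "x": 0, "y": 0, "z": 0, "fingers": 0},
  ],
)

```text
t: 7.5
eef_pos: [0.6132, -0.1263, 0.1383]
tool_rot: [-0.657, 0.754, -0.005, 0.006]
force: [0.0, -0.1, -0.8]
finger_gap: 0.005
```

Run:
```python
from h import *
st()
im=optics.snapshot('top')
m=[x for x in masks_of('top','tube')]
for x in m:
    q=cv2.minAreaRect(np.argwhere(x['pixels'])[:,::-1].astype(np.float32));p=ray('top',q[0][::-1],.032);print(round(x['p'],2),p.round(3),cr(p).round(4),q)
cv2.imwrite('pics/t8.png',cv2.resize(im[130:260,185:325],None,fx=4,fy=4,interpolation=cv2.INTER_CUBIC)[:,:,::-1])
```

```text
t 7.5 pos [ 0.6132 -0.1263  0.1383] cradle [ 0.003  -0.2255] toolx yaw vs -Y(deg) 0.28 z [ 0.015  0.    -1.   ] F [ 0.  -0.1 -0.8] gap 0.004651307485445089
0.91 [ 0.626 -0.011  0.032] [-0.0007 -0.1095] ((272.810791015625, 171.6351318359375), (24.49544906616211, 17.755090713500977), 9.462322235107422)
0.88 [0.286 0.295 0.032] [-0.3807  0.1451] ((178.49998474121094, 270.0), (28.776723861694336, 19.289892196655273), 71.56504821777344)
0.82 [ 0.673 -0.274  0.032] [ 0.0826 -0.3632] ((349.5823669433594, 159.87059020996094), (41.95866012573242, 17.850622177124023), 50.90614700317383)
0.69 [ 0.343 -0.171  0.032] [-0.2587 -0.308 ] ((319.1999816894531, 255.60000610351562), (60.821044921875, 16.994115829467773), 26.56505012512207)
0.39 [0.603 0.092 0.032] [-0.0378 -0.0105] ((242.4830322265625, 177.56008911132812), (69.93759155273438, 41.19321060180664), 1.7357046604156494)
```

View pics/t8.png

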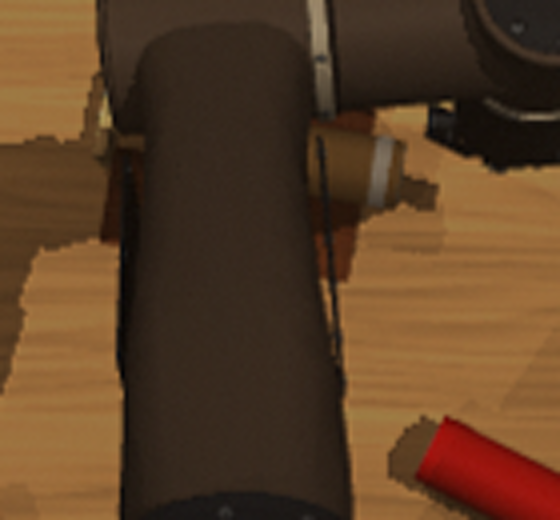

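The free end shows at crop (403,168) in the V, axis within about 1 mm of the V line. I'll descend 55 mm or more beyond it.

Emit:
step_arm(
  series=[
    {"rx": -0.2, "ry": 0, "rz": 0.07, "x": 0, "y": 0.07, "z": 0.8, "fingers": 0},
    {"rx": 0, "ry": 0, "rz": 0, "x": 0, "y": 0, "z": 0.8, "fingers": 0},
    {"rx": 0, "ry": 0, "rz": 0, "x": 0, "y": 0, "z": 0.8, "fingers": 0},
    {"rx": 0, "ry": 0, "rz": 0, "x": 0, "y": 0, "z": 0.3, "fingers": 0},
    {"rx": 0, "ry": 0, "rz": 0, "x": 0, "y": 0, "z": 0, "fingers": 0},
  ],
)

```text
t: 8.1
eef_pos: [0.6128, -0.1184, 0.0298]
tool_rot: [-0.658, 0.753, -0.001, 0.004]
force: [-0.9, -0.2, 0.9]
finger_gap: -0.002
```

Run:
```python
from h import *
st();print(cr(ray('top',(130+168/4,185+403/4),.032)))
```

```text
t 8.1 pos [ 0.6128 -0.1184  0.0298] cradle [ 0.0015 -0.2177] toolx yaw vs -Y(deg) 0.34 z [ 0.007  0.003 -1.   ] F [-0.9 -0.2  0.9] gap -0.0017581883967708078
[ 0.00517389 -0.15339923]
```

Emit:
step_arm(
  series=[
    {"rx": 0, "ry": 0, "rz": 0.08, "x": -0.4, "y": 0, "z": -0.1, "fingers": 0},
    {"rx": 0, "ry": 0, "rz": 0, "x": -0.4, "y": 0.03, "z": 0, "fingers": 0},
    {"rx": 0, "ry": 0, "rz": 0, "x": -0.2, "y": 0, "z": 0, "fingers": 0},
    {"rx": 0, "ry": 0, "rz": 0, "x": -0.2, "y": 0, "z": 0, "fingers": 0},
    {"rx": 0, "ry": 0, "rz": 0, "x": -0.2, "y": 0, "z": 0, "fingers": 0},
    {"rx": 0, "ry": 0, "rz": 0, "x": -0.2, "y": 0, "z": 0, "fingers": 0},
  ],
)

```text
t: 8.7
eef_pos: [0.6232, -0.0499, 0.0394]
tool_rot: [-0.657, 0.754, -0.003, 0.006]
force: [0.1, -0.4, -0.8]
finger_gap: 0.0
```

Run:
```python
from h import *
st();w=snap('wrist','w9')
im=optics.snapshot('scene')
```

```text
t 8.7 pos [ 0.6232 -0.0499  0.0394] cradle [ 0.0021 -0.1483] toolx yaw vs -Y(deg) 0.19 z [ 0.013  0.003 -1.   ] F [ 0.1 -0.4 -0.8] gap 0.0004175393661843184
```

Emit:
step_arm(
  series=[
    {"rx": -0.1, "ry": 0, "rz": 0, "x": -0.15, "y": 0.05, "z": 0.1, "fingers": 0},
    {"rx": 0, "ry": 0, "rz": 0, "x": -0.15, "y": 0, "z": 0, "fingers": 0},
    {"rx": 0, "ry": 0, "rz": 0, "x": -0.15, "y": 0, "z": 0, "fingers": 0},
    {"rx": 0, "ry": 0, "rz": 0, "x": -0.1, "y": 0, "z": 0, "fingers": 0},
  ],
)

```text
t: 9.2
eef_pos: [0.6256, -0.0309, 0.038]
tool_rot: [-0.657, 0.754, -0.002, 0.003]
force: [0.1, -2.8, 2.9]
finger_gap: -0.002
```

Run:
```python
from h import *
st();w=snap('wrist','w10')
im=optics.snapshot('scene');c=cv2.resize(im[200:310,250:430],None,fx=4,fy=4,interpolation=cv2.INTER_CUBIC)
cv2.imwrite('pics/c10.png',np.hstack([cv2.resize(c,(400,244)),cv2.resize(w,(400,300))[:244]])[:,:,::-1])
```

```text
t 9.2 pos [ 0.6256 -0.0309  0.038 ] cradle [ 0.0018 -0.1293] toolx yaw vs -Y(deg) 0.2 z [ 0.008  0.    -1.   ] F [ 0.1 -2.8  2.9] gap -0.0024071365678132255
```

View pics/c10.png

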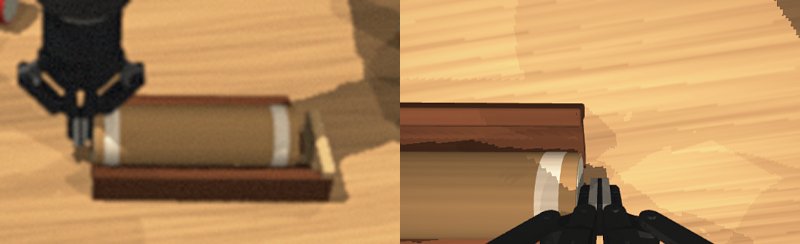

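The tube is in the V, in contact with the fingers (about 3 N), with a small gap left to the stop (left picture, cols 305–315). I'll creep forward watching the force.

Emit:
step_arm(
  series=[
    {"rx": 0, "ry": 0, "rz": 0, "x": -0.15, "y": 0.03, "z": 0.05, "fingers": 0},
    {"rx": 0, "ry": 0, "rz": 0, "x": -0.12, "y": 0, "z": 0, "fingers": 0},
  ],
)

```text
t: 9.5
eef_pos: [0.6269, -0.0219, 0.038]
tool_rot: [-0.657, 0.754, -0.004, 0.003]
force: [-0.3, -1.6, 1.9]
finger_gap: 0.0
```

Emit:
step_arm(
  series=[
    {"rx": 0, "ry": 0, "rz": 0, "x": -0.1, "y": 0, "z": 0, "fingers": 0},
  ],
)

```text
t: 9.6
eef_pos: [0.6274, -0.018, 0.038]
tool_rot: [-0.657, 0.754, -0.004, 0.003]
force: [-0.6, -2.8, 1.7]
finger_gap: 0.004
```

Emit:
step_arm(
  series=[
    {"rx": 0, "ry": 0, "rz": 0, "x": -0.08, "y": 0, "z": 0, "fingers": 0},
  ],
)

```text
t: 9.7
eef_pos: [0.6279, -0.0148, 0.038]
tool_rot: [-0.657, 0.754, -0.004, 0.003]
force: [0.4, -3.8, 4.4]
finger_gap: 0.002
```

Emit:
step_arm(
  series=[
    {"rx": 0, "ry": 0, "rz": 0, "x": -0.06, "y": 0, "z": 0, "fingers": 0},
  ],
)

```text
t: 9.8
eef_pos: [0.628, -0.0129, 0.0379]
tool_rot: [-0.657, 0.754, -0.004, 0.002]
force: [1.9, -19.9, 4.3]
finger_gap: -0.0
```

Emit:
step_arm(
  series=[
    {"rx": 0, "ry": 0, "rz": 0, "x": -0.06, "y": 0, "z": 0, "fingers": 0},
  ],
)

```text
t: 9.9
eef_pos: [0.628, -0.0128, 0.038]
tool_rot: [-0.657, 0.754, -0.005, 0.0]
force: [2.2, -26.2, 5.1]
finger_gap: 0.0
```

Run:
```python
from h import *
st()
im=optics.snapshot('scene');c=cv2.resize(im[225:300,280:410],None,fx=5,fy=5,interpolation=cv2.INTER_CUBIC)
cv2.imwrite('pics/c11.png',c[:,:,::-1])
```

```text
t 9.9 pos [ 0.628  -0.0128  0.038 ] cradle [ 0.0016 -0.111 ] toolx yaw vs -Y(deg) 0.28 z [ 0.007 -0.007 -1.   ] F [  2.2 -26.2   5.1] gap 0.00029810160134594423
```

The force rose to 20–26 N with no further motion, so the tube is against the stop. I'll back off along the axis, then rise.

Emit:
step_arm(
  series=[
    {"rx": 0, "ry": 0, "rz": 0, "x": 0.1, "y": 0, "z": 0, "fingers": 0},
    {"rx": 0, "ry": 0, "rz": 0, "x": 0.5, "y": 0, "z": 0, "fingers": 0},
    {"rx": 0, "ry": 0, "rz": 0, "x": 0.9, "y": 0, "z": 0, "fingers": 0},
    {"rx": 0, "ry": 0, "rz": 0, "x": 0.5, "y": 0, "z": -0.8, "fingers": 0},
    {"rx": 0, "ry": 0, "rz": 0, "x": 0, "y": 0, "z": -0.9, "fingers": 0},
    {"rx": 0, "ry": 0, "rz": 0, "x": 0, "y": 0, "z": -0.9, "fingers": 0},
    {"rx": 0, "ry": 0, "rz": 0, "x": 0, "y": 0, "z": 0, "fingers": 0},
    {"rx": 0, "ry": 0, "rz": 0, "x": 0, "y": 0, "z": 0, "fingers": 0},
  ],
)

```text
t: 10.75
eef_pos: [0.6146, -0.0905, 0.1404]
tool_rot: [-0.657, 0.754, -0.001, -0.001]
force: [-1.4, -0.7, -0.5]
finger_gap: -0.001
```

Run:
```python
from h import *
st()
im=optics.snapshot('scene');c=cv2.resize(im[220:305,280:410],None,fx=6,fy=6,interpolation=cv2.INTER_CUBIC)
for p in[(0,.1,.032),(0,-.1,.032),(0,-.1,.062),(0,.1,.062)]:
    w=np.r_[C+X*p[0]+Y*p[1],p[2]];v,u=proj('scene',w);cv2.circle(c,(int((u-280+.5)*6),int((v-220+.5)*6)),4,(0,255,0),1)
cv2.imwrite('pics/c12.png',c[:,:,::-1])
m=masks_of('scene','tube')
for x in m:
    if 220<x['pixel'][0]<300 and 280<x['pixel'][1]<400:
        u=np.argwhere(x['pixels']);print(x['p'],x['pixel'],u.min(0),u.max(0))
```

```text
t 10.75 pos [ 0.6146 -0.0905  0.1404] cradle [-0.0007 -0.1898] toolx yaw vs -Y(deg) 0.29 z [ 0.001 -0.002 -1.   ] F [-1.4 -0.7 -0.5] gap -0.0006771989658735048
```

View pics/c12.png

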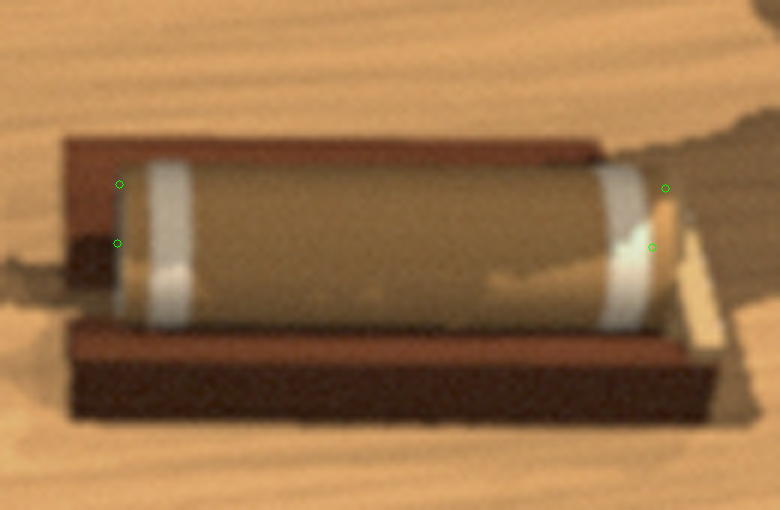

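The picture shows the tube seated in the V, its right end against the pale stop (col ~680). The free end is at the predicted place (col 118), and the gripper is clear.

```bash
python3 -c "
from h import *
close_job();st()"
```

```text
the job is handed in; nothing more can be done
the job is handed in; nothing more can be done
```

I rolled the white-banded cardboard tube up the ramp with the open fingers and it dropped into the V. With the fingers shut, I then pushed its free end along the V to the stop, backed off, rose clear and handed the job in at about 11 s.

**Checks that agreed:**
- Against the stop, the force rose from about 4 N to 26 N and the tool stopped moving. I took that as contact.
- The last picture, taken with the gripper clear, shows the tube seated in the V with its end at the stop. Its free end is where a home position predicts it (cradle y = -100 mm).
- The tool force had fallen back to about 1 to 2 N after I backed off.

**Checks that disagreed or were missing:**
- The first two move calls were refused for missing keys, so nothing moved on those.
- Near the inner reach limit the tool tilted by about 3° as it came down. I straightened it during the push.
- In the last picture the marker for the tube's stop end sits about 15 to 30 px (of the enlarged crop) short of the visible end. I put this down to a few millimetres of error in my cradle estimate.
- The final mask query found no tube in the cradle area, so the final position rests on the force and that picture.
- I did not re-measure the bystanders at the end. The arm was never brought close to them.

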